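# Lock the circuit-board carrier in its jig

## Robot

A 7-joint arm with a two-finger parallel gripper is mounted at the origin on the work surface. World frame = base frame: x ahead of the robot, y to its left, z up, the work surface at z = 0. Lengths are in m, angles in rad, forces in N, time in s.
With the tool pointing down it reaches from about 0.35 to 0.9 m from the base axis. Payload 8.1 kg.
Tool frame: the origin (TCP) lies at the very end of the fingers, on their centre line; the grasp point (between the pads) lies 19 mm behind it; z points along the fingers, y is the line along which they close (so a half turn about z gives the same grasp; the last joint's range is limited). The gripper opens to 92 mm and grips with 3 to 60 N. Pads are 19 mm wide; open, the fingers measure 130 mm over their backs; the gripper's body (75 mm by 190 mm) begins 47 mm behind the grasp point.
Start: joints at [-1.25, 0.434, 0.025, 1.573, -0.012, 1.134, -0.075], TCP at [0.257, 0.57, 0.227] pointing down, gripper open.
Joint ranges: [-2.62, 2.62], [-0.44, 2.09], [-1.27, 1.32], [0.08, 2.57], [-1.32, 4.46], [0.12, 2], [-2.74, 2.74]. Speed limits (rad/s): [2.22, 2.22, 3.01, 3.01, 3.14, 3.14, 3.14].

## Interface

Orientations are given as a rotation vector (axis times angle).
In Python, from cell import observe, get_image, sign_off, find_in, trace, place_of gives the robot as it stands. The module is installed in compiled form; this text tells all that it offers.
- The arm moves only by the shell command python3 -m handwheel 'ROWS' [OPENING] [FORCE]. ROWS is JSON, a list of rows, each a list of 6 numbers: the shift along the tool's x, y, z each as a share of 0.02 m, from -1 to 1, then the turn, a rotation vector about the tool's x, y, z each as a share of 4 degrees, from -1 to 1. A call has 1 to 8 rows; each row shifts and turns the commanded pose from where the row before left it, along the tool's axes as they then stand; what a row does not reach is not made up. A row lasts 1/12 s, in which the tool goes at most 41.7 mm and 7.16 degrees, less where a joint would pass 70% of its speed; a pose out of reach is approached as far as the arm can. A call with a number of a shift or a turn outside -1 to 1 is refused whole. A call with a gripper value outside its range is refused whole. OPENING is the opening, from 0 (shut) to 1 (fully open), set as the call begins (- or left out, the last holds). The fingers move at their own pace and stop on an object; FORCE is the grip in N (left out, the last holds). Time passes only in rows, so rows that do not move let the fingers close. It gives the time, the measured TCP pose, the force, the opening and the grip force at its end, in the units of the state.
- observe(): the state, without advancing time (a new reading comes with each control period).
- get_image(name): name is "scene" or "side" or "wrist"; returns a dict with "image" (480x640x3 uint8, red, green, blue), "fx", "fy", "cx", "cy" (pixels), "position" and "orientation" of the camera in the world. Camera axes: x right, y down, z forward; pixel columns grow to the right and rows downward; lengths in m; the calibration is good to about 2 mm. A picture is of the moment at which its call begins. There is no depth.
- sign_off(): hands the job in; it is judged then, once.
Trained networks look in the newest picture that a camera, given by its name, has taken for a name from the list of things; names that differ only in an ending like _2 or _b are one class to them, and where a whole thing is asked for, a point or a joint stands for the part that bears it (a point fixed in the world has none). Each returns a list of dicts, best first, with "score" (0 to 1); they miss things now and then, are a little off and sometimes report something else, mostly with a low value. They report only what shows in the picture. A call takes as long as a camera call.
- find_in(label, camera): "rect" ([centre column, centre row, width, height] as shares, 0 to 1, of the picture: columns of its width, rows of its height, round what is visible of it).
- trace(label, camera): "region" (480x640 bool, what is visible of it) and "rect" ([centre column, centre row, width, height] as shares, 0 to 1, of the picture: columns of its width, rows of its height, round what is visible of it).
- place_of(label, camera): "point" ([column, row] as shares, 0 to 1, of the picture: columns of its width, rows of its height: a listed point, or the origin of a listed thing).
The state is a dict: "clock": time; "joints": joint angles; "dq": joint speeds; "joint_efforts": joint torques, N m; "position": TCP position; "ee_rot": TCP orientation; "force": force on the tool from outside, world axes, zero at the start; "ft_torque": the same for the moment, N m; "width": opening from 0.0 (shut) to 1.0 (fully open); "gripper_force": force on a finger pad.
Only numpy, scipy, OpenCV 4.12 (cv2) and the standard library are available. Lean on these libraries where they do the work, as an engineer would, in place of code of your own. Each camera call takes 0.05 s, during which the arm holds its last target. There are 200 camera calls.

## Task

Push the circuit-board carrier on the black jig fully home against its end stop, without touching the board. Then pick up the mallet and, with a brisk blow or blows, knock the sprung locking pin beside it fully down; drive the pin only with the mallet, and keep the mallet off the board. Finally stand the mallet upright on its face on the bench beside the jig, and leave everything else on the bench where it is.

Things in the scene. Friction and masses are not known exactly. Their poses are not given: they have to be found in the camera images.
- jig: black steel base plate 270 x 260 x 12 mm, fixed to the bench, with aluminium parts on it. Origin at the centre of its underside; x = the way the carrier slides to go home, y = towards the side with the pin bridge, z up. The plate's top is 12 mm above the bench. End stop: aluminium bar across the plate at x = +65 to +79 mm, top at 46 mm
- carrier (a joint): slide of the aluminium board carrier (plate 120 x 110 mm, top at height 32 mm) along the jig's +x: start 0 to 0.03, fully home against the end stop at 0.065 m. About 3 N of friction; it stays where it is left
- carrier_push (a point): centre of the outer (robot-side, -x) face of the carrier's upright push plate, 55 mm above the bench; the plate is 76 mm wide (jig y), 8 mm thick, from height 25 to 75 mm. It moves with the carrier; pushing it towards the jig's +x slides the carrier home
- board: copper-coloured circuit board 95 x 95 mm riding on the carrier behind the push plate; origin at the centre of its underside, 44 mm above the bench. Its tallest part, a can capacitor 18 mm across, stands at x = +10, y = +28 mm of the board and its top is 79 mm above the bench. With the carrier home the board's centre lies at x = +12.5, y = 0 mm in the jig's frame
- pin_head: head of the sprung locking pin: steel disc 30 mm across and 10 mm thick on a 14 mm shaft with a spring round it, over the small bridge beside the carrier. Origin at the centre of its top face, z up, at jig x = +20, y = +85 mm; top face 95 mm above the bench when up, 73 mm when fully down. The bridge below it is 55 mm high, with a boss to 63 mm
- lock_pin (a joint): travel of the locking pin downwards: 0 up (start), 0.022 m fully down, head on the boss. Spring and friction resist with 10 to 13 N; friction keeps the pin wherever it is driven. It counts as struck only if at some moment it moves down at over 0.05 m/s under the mallet: a blow at 0.15 m/s or more, carried through the travel, does it; a slow press does not
- mallet: mallet, about 0.36 kg, standing on one face of its head left or right of the jig, handle level, towards the robot. Head: upright cylinder 53 mm across, 74 mm high, black rubber faces, steel middle. Wooden handle 22 mm wide, 24 mm high, along the mallet's -x to x = -170 mm, its centre line 37 mm above the lower face. Origin at the centre of the lower face, z up. Centre of mass at x = -10 mm
- mallet_grip (a point): good place to grip the handle from above, across the mallet's y: on the handle's centre line 60 mm from the head's axis, 37 mm above the lower face
- spool: spool of wire, 66 mm across, 50 mm high, standing on the other side of the jig from the mallet; bystander, origin at centre of underside
- bottle: clear bottle, 60 mm across, 150 mm high; bystander, origin at centre of underside
- flux_jar: amber jar, 60 mm across, 50 mm high; bystander, origin at centre of underside
- screwdriver: screwdriver lying at the back right, about 150 mm long; bystander
- multimeter: black hand-held meter 150 x 78 x 34 mm lying on the right of the bench; bystander, origin at centre of underside
- parts_tray: grey open tray 150 x 110 x 30 mm on the left of the bench; bystander, origin at centre of underside

How it is judged:
By the outcome, as a careful person would: the job done as asked, in the order asked, and still so for the second after the job is handed in, with the robot touching nothing.
It also fails if it takes over 53 s, if anything falls off the work surface, if the arm or the gripper's body presses on something with over 40 N, if the wrist force passes 120 N, or if a joint passes its speed limit or range.

## Working session

There is one attempt and no reset: what is moved stays moved. The work goes in short steps, Python scripts to look and compute and a shell command to move; the robot and the scene stay as the last step left them, time stands still between calls to the robot, and variables do not carry over. Pictures are saved under pics/ and viewed, at most 12 in all, crops included, and the job is handed in when it is done.

```bash
mkdir -p pics
python3 - <<'E'
from cell import *
import cv2
s=observe();print(s)
for n in("scene","side"):
    g=get_image(n);print(n,g["fx"],g["cx"],g["cy"],g["position"],g["orientation"])
    cv2.imwrite(f"pics/{n}0.png",g["image"][:,:,::-1])
    for l in("jig","carrier_push","board","pin_head","mallet","mallet_grip","spool","bottle","flux_jar","multimeter","parts_tray"):
        r=place_of(l,n);print(l,[( round(a["point"][0]*640,1),round(a["point"][1]*480,1),round(a["score"],2)) for a in r[:2]])
E
```

```text
{'clock': 0.0, 'joints': array([-1.24962143,  0.43520385,  0.02496567,  1.57410807, -0.01160647,
        1.13397627, -0.07507467]), 'dq': array([ 9.66545917e-05, -8.60366222e-04,  6.63678679e-04,  5.30304820e-04,
        1.55578990e-03, -2.47844371e-03,  1.91615527e-03]), 'joint_efforts': array([ 4.96599550e-04, -6.67841864e+01,  9.85042490e-01, -3.14464688e+01,
       -6.06457167e-02,  4.31658898e-02,  1.50817968e-04]), 'position': array([0.25683927, 0.5692283 , 0.22595252]), 'ee_rot': array([-6.60715324e-01, -3.07112712e+00,  2.41581279e-03]), 'force': array([-0.47515127, -0.63033514,  0.67526379]), 'ft_torque': array([0.00696283, 0.05569666, 0.0092798 ]), 'gripper_force': 0.0, 'width': 1.0005825342160322}
scene 433.8799116517189 318.9634926595607 236.71547252557414 [1.06423984 0.39504641 1.05526936] [-1.22616813 -2.51691749  0.75708725]
jig [(310.0, 259.7, 0.97)]
carrier_push [(345.2, 227.0, 0.97)]
board [(325.7, 241.1, 0.95), (197.8, 195.8, 0.65)]
pin_head [(328.2, 268.5, 0.62)]
mallet [(431.0, 284.8, 0.6)]
mallet_grip [(448.4, 264.4, 0.57), (197.0, 197.2, 0.52)]
spool [(268.7, 195.4, 0.94)]
bottle [(378.5, 363.5, 0.86), (312.7, 259.7, 0.44)]
flux_jar [(207.9, 242.5, 0.89)]
multimeter [(215.9, 154.7, 0.62)]
parts_tray [(471.5, 368.2, 0.82)]
side 590.8820885369735 316.96985399972436 246.3367251807772 [ 0.25916557 -1.05491499  1.27588705] [-2.37436724  0.31830332 -0.14813476]
jig [(320.7, 268.4, 0.63)]
carrier_push [(282.9, 253.2, 0.69)]
board [(308.2, 255.9, 0.83)]
pin_head [(328.0, 226.3, 0.41)]
mallet [(258.6, 208.8, 0.62)]
mallet_grip [(239.1, 198.4, 0.79)]
spool [(313.5, 350.7, 0.8)]
bottle [(336.0, 187.3, 0.81)]
flux_jar [(409.0, 338.7, 0.84), (312.4, 351.3, 0.64)]
multimeter [(335.2, 442.2, 0.74)]
parts_tray [(285.4, 162.7, 0.68)]
```

View pics/scene0.png

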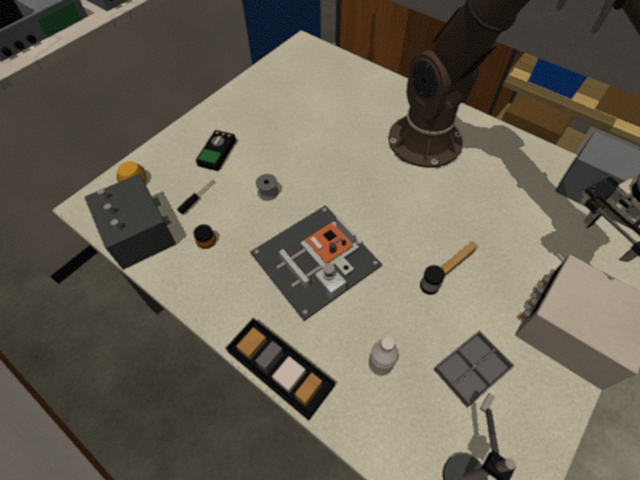

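View pics/side0.png

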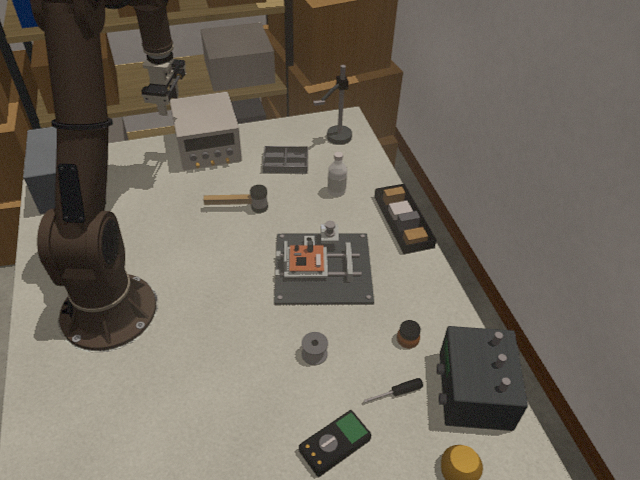

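```bash
cat > h.py <<'E'
import numpy as np
from scipy.spatial.transform import Rotation as R
from scipy.optimize import least_squares
from cell import *
CAM={}
def cam(n):
    g=get_image(n);CAM[n]=g;return g
def ray(n,u,v):
    g=CAM[n];d=R.from_rotvec(g["orientation"]).apply([(u-g["cx"])/g["fx"],(v-g["cy"])/g["fy"],1]);return np.array(g["position"]),d
def onz(n,u,v,z):
    p,d=ray(n,u,v);return p+d*(z-p[2])/d[2]
def tri(rs):
    A=sum(np.eye(3)-np.outer(d,d)/(d@d) for p,d in rs);b=sum((np.eye(3)-np.outer(d,d)/(d@d))@p for p,d in rs);return np.linalg.solve(A,b)
def pt(l,n):
    r=place_of(l,n);return (r[0]["point"][0]*640,r[0]["point"][1]*480,r[0]["score"]) if r else None
def proj(n,P):
    g=CAM[n];q=R.from_rotvec(g["orientation"]).inv().apply(np.array(P)-g["position"]);return q[...,:2]/q[...,2:]*[g["fx"],g["fy"]]+[g["cx"],g["cy"]]
E
python3 - <<'E'
from h import *
np.set_printoptions(precision=4,suppress=True)
Z=dict(jig=0,carrier_push=.055,board=.044,pin_head=.095,mallet=0,mallet_grip=.037,spool=0,bottle=0,flux_jar=0,multimeter=0,parts_tray=0)
cam("scene");cam("side")
for l,z in Z.items():
    a,b=pt(l,"scene"),pt(l,"side")
    print(l,onz("scene",*a[:2],z)[:2],onz("side",*b[:2],z)[:2],tri([ray("scene",*a[:2]),ray("side",*b[:2])]))
s=observe();print(R.from_rotvec(s["ee_rot"]).as_matrix())
E
```

```text
jig [ 0.5975 -0.0144] [0.6009 0.0074] [ 0.6002 -0.0072  0.0144]
carrier_push [0.4918 0.0253] [0.4927 0.034 ] [0.4931 0.0279 0.0603]
board [0.5432 0.0064] [ 0.6388 -0.4428] [ 0.577  -0.1965 -0.1751]
pin_head [0.6329 0.0794] [0.6276 0.0694] [0.6298 0.0768 0.0875]
mallet [0.4671 0.2848] [0.4702 0.2963] [0.47   0.2864 0.008 ]
mallet_grip [0.4086 0.2946] [0.4099 0.3223] [0.4123 0.2989 0.0527]
spool [ 0.4968 -0.2629] [ 0.4951 -0.2577] [ 0.4963 -0.2605  0.0026]
bottle [0.7374 0.3063] [0.7182 0.3156] [ 0.7271  0.3109 -0.0026]
flux_jar [ 0.7382 -0.2901] [ 0.7332 -0.2927] [ 0.7358 -0.2914 -0.0033]Traceback (most recent call last):
  File "<stdin>", line 7, in <module>
TypeError: 'NoneType' object is not subscriptable
```

```bash
cat > m.py <<'E'
from h import *
import cv2
np.set_printoptions(precision=4,suppress=True)
cam("scene");cam("side")
def fitjig(n):
    r=trace("jig",n)[0];m=r["region"].astype(np.uint8)
    c=max(cv2.findContours(m,0,2)[0],key=cv2.contourArea)
    q=cv2.minAreaRect(np.array([onz(n,*p[0],.012)[:2] for p in c],np.float32));print(n,"jig rect",q)
for n in("scene","side"):
    fitjig(n)
    m=trace("mallet",n)[0]["region"];v,u=np.nonzero(m)
    P=np.array([onz(n,a,b,.049)[:2] for a,b in zip(u,v)])
    print("mallet rect",cv2.minAreaRect(P.astype(np.float32)),m.sum())
    h=P[P[:,0]<P[:,0].min()+.10]; c=h.mean(0);d=np.linalg.svd(h-c)[2][0];print("handle dir deg",np.degrees(np.arctan(d[1]/d[0])),c, P[:,0].min())
E
python3 m.py
```

```text
scene jig rect ((0.594963550567627, -0.0013746768236160278), (0.2653714418411255, 0.27925387024879456), 75.47096252441406)
mallet rect ((0.41179782152175903, 0.29928353428840637), (0.05937478318810463, 0.21805492043495178), 82.94517517089844) 968
handle dir deg -12.060947051496932 [0.3558 0.3188] 0.30504448295738706
side jig rect ((0.5974236130714417, 0.020666301250457764), (0.31783396005630493, 0.2695406377315521), 75.3370590209961)Traceback (most recent call last):
  File "m.py", line 11, in <module>
    m=trace("mallet",n)[0]["region"];v,u=np.nonzero(m)
      ~~~~~~~~~~~~~~~~~^^^
IndexError: list index out of range
```

```bash
python3 -m handwheel '[[0,0,0,0,0,-0.78],[0,0,0,0,0,-0.78],[0,0,0,0,0,-0.78],[-0.65,-0.97,0,0,0,0],[-0.65,-0.97,0,0,0,0],[-0.65,-0.97,0,0,0,0],[-0.65,-0.97,0,0,0,0],[-0.65,-0.97,0,0,0,0]]' 0 20
python3 -m handwheel '[[-0.65,-0.97,0,0,0,0],[-0.65,-0.97,0,0,0,0],[-0.65,-0.97,0,0,0,0],[-0.65,-0.97,0,0,0,0],[-0.65,-0.97,0,0,0,0],[-0.65,-0.97,0,0,0,0],[-0.65,-0.97,0,0,0,0],[-0.65,-0.97,0,0,0,0]]'
python3 - <<'E'
from h import *
import cv2
g=cam("wrist");cv2.imwrite("pics/w1.png",g["image"][:,:,::-1]);print(g["position"],g["orientation"],g["fx"])
np.set_printoptions(precision=4,suppress=True)
for l,z in dict(mallet=0,mallet_grip=.037,pin_head=.095,carrier_push=.055,jig=0).items():
    a=pt(l,"wrist");print(l,a,a and onz("wrist",*a[:2],z))
E
python3 -m handwheel '[[-0.65,-0.97,0,0,0,0],[-0.65,-0.97,0,0,0,0],[-0.65,-0.97,0,0,0,0],[-0.65,-0.97,0,0,0,0],[-0.65,-0.97,0,0,0,0],[-0.65,-0.97,0,0,0,0],[-0.65,-0.97,0,0,0,0],[-0.65,-0.97,0,0,0,0]]'
python3 - <<'E'
from h import *
import cv2
g=cam("wrist");cv2.imwrite("pics/w2.png",g["image"][:,:,::-1]);print(g["position"],g["orientation"],g["fx"])
np.set_printoptions(precision=4,suppress=True)
for l,z in dict(mallet=0,mallet_grip=.037,pin_head=.095,carrier_push=.055,jig=0,board=.044).items():
    a=pt(l,"wrist");print(l,a,a and onz("wrist",*a[:2],z))
E
```

```text
clock: 3.27
position: [0.2952, 0.4582, 0.2268]
ee_rot: [0.408, 3.115, 0.0]
force: [0.8, -0.3, 0.9]
width: 0.471
gripper_force: 0.0
clock: 3.93
position: [0.3556, 0.2814, 0.2269]
ee_rot: [0.408, 3.115, 0.001]
force: [0.1, 1.0, -0.0]
width: 0.007
gripper_force: 0.0
[0.28450847 0.29946352 0.38355028] [2.30955042 1.77482332 0.25000034] 368.44854512564575
mallet None None
mallet_grip (358.592, 260.784, 0.77) [0.4106 0.3035 0.037 ]
pin_head None None
carrier_push (123.00800000000001, 393.888, 0.93) [0.4841 0.0297 0.055 ]
jig None None
clock: 4.9
position: [0.4162, 0.1059, 0.2268]
ee_rot: [0.405, 3.115, 0.0]
force: [-0.1, 0.7, 1.1]
width: 0.008
gripper_force: 0.0
[0.34503337 0.12382246 0.38341369] [2.30768931 1.77737916 0.25013617] 368.44854512564575
mallet (501.88800000000003, 213.6, 0.92) [0.4718 0.2878 0.    ]
mallet_grip (529.792, 156.192, 0.83) [0.4123 0.3036 0.037 ]
pin_head None None
carrier_push None None
jig None None
board None None
```

View pics/w2.png

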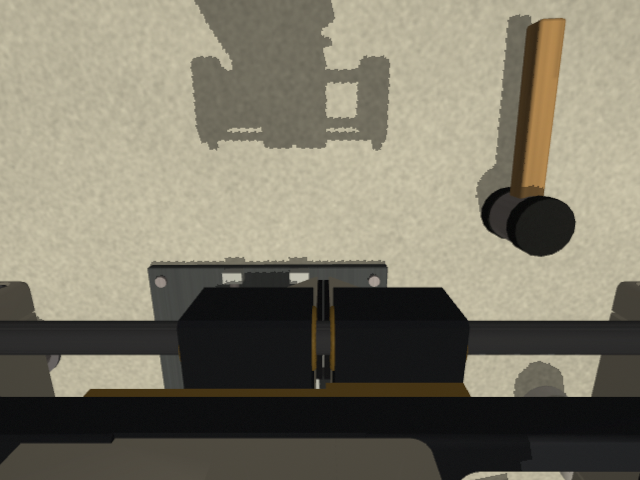

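View pics/w1.png

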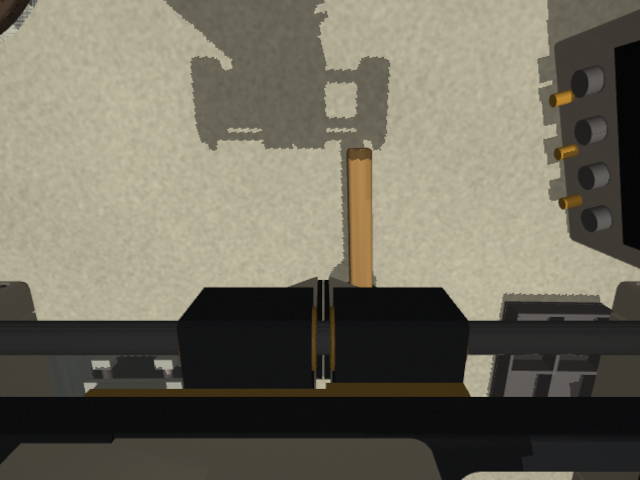

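Run:
```python
from h import *
np.set_printoptions(precision=4,suppress=True)
cam("wrist");s=observe();M=R.from_rotvec(s["ee_rot"]).as_matrix();print(s["position"]);print(M)
a=onz("wrist",150,267,.012)[:2];b=onz("wrist",387,267,.012)[:2];print("jig corners",a,b,np.linalg.norm(b-a))
e=(b-a)/np.linalg.norm(b-a)
yj=e;xj=np.array([e[1],-e[0]])
if xj[0]<0:xj=-xj
if yj[1]<0:yj=-yj
o=(a+b)/2+.135*xj;print("jig o",o,"yaw",np.degrees(np.arctan2(xj[1],xj[0])))
print("pin",o+.02*xj+.085*yj)
P=np.array([.4925,.028]);print("push local",(P-o)@xj,(P-o)@yj)
# mallet handle top face
for p in((540,20),(564,20),(525,187),(544,191)):print(onz("wrist",*p,.049)[:2])
c=lambda u,v:onz("wrist",u,v,.074)[:2]
print("head top ctr",c(542,225.5),"width",np.linalg.norm(c(509,226)-c(575,226)))
```

```text
[0.4156 0.1071 0.2267]
[[-0.9669  0.2553 -0.0001]
 [ 0.2553  0.9669  0.0002]
 [ 0.0002  0.0002 -1.    ]]
jig corners [ 0.4292 -0.0876] [0.494  0.1575] 0.25355757569999193
jig o [0.5921 0.0005] yaw -14.801155715485296
pin [0.6332 0.0775]
push local -0.10334464781946043 0.0011622320604117164
[0.3032 0.3181]
[0.3081 0.3368]
[0.4356 0.2915]
[0.4437 0.3079]
head top ctr [0.466  0.2897] width 0.057142940278239955
```

```bash
python3 -m handwheel '[[-1,-0.97,0,0,0,0],[-1,-0.97,0.1,0,0,0],[-1,-0.97,0.5,0,0,0],[0,0,1,0,0,0],[0,0,1,0,0,0],[0,0,1,0,0,0],[0,0,1,0,0,0],[0,0,1,0,0,0]]'
python3 -m handwheel '[[0,0,1,0,0,0],[0,0,1,0,0,0],[0,0,1,0,0,0],[0,0,0.5,0,0,0],[0,0,0,0,0,0],[0,0,0,0,0,0]]'
python3 -m handwheel '[[-0.4,0,0,0,0,0],[-0.4,0,0,0,0,0],[-0.4,0,0,0,0,0],[-0.4,0,0,0,0,0]]'
python3 -m handwheel '[[-0.4,0,0,0,0,0],[-0.4,0,0,0,0,0],[-0.4,0,0,0,0,0]]'
python3 - <<'E'
from h import *
import cv2
g=cam("side");cv2.imwrite("pics/s2.png",cv2.resize(g["image"][200:330,240:400,::-1],None,fx=4,fy=4,interpolation=2))
E
```

```text
clock: 5.97
position: [0.4589, 0.035, 0.1138]
ee_rot: [0.406, 3.115, 0.001]
force: [1.1, -0.0, 0.3]
width: 0.007
gripper_force: 0.0
clock: 6.47
position: [0.4586, 0.0347, 0.0445]
ee_rot: [-0.406, -3.114, 0.0]
force: [0.0, 0.5, -0.2]
width: 0.004
gripper_force: 0.0
clock: 6.8
position: [0.4907, 0.0261, 0.0453]
ee_rot: [0.407, 3.115, 0.001]
force: [-3.8, 1.5, 2.7]
width: 0.003
gripper_force: 1.9
clock: 7.05
position: [0.5138, 0.0196, 0.0448]
ee_rot: [-0.408, -3.115, -0.0]
force: [-3.3, 2.6, 2.5]
width: 0.003
gripper_force: 1.9
```

View pics/s2.png

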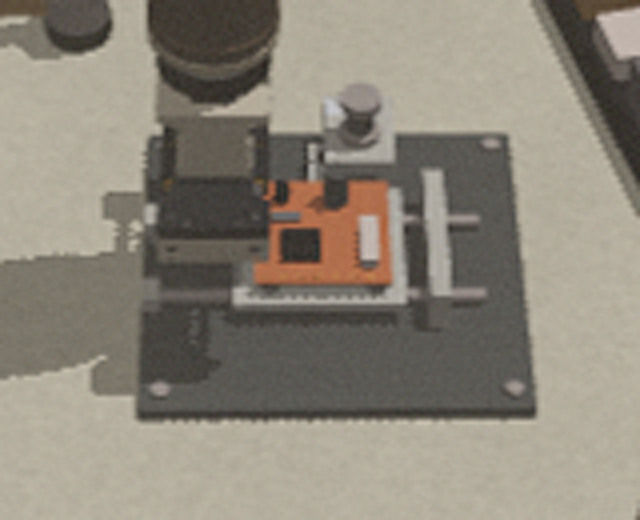

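```bash
python3 -m handwheel '[[-0.25,0,0,0,0,0],[-0.25,0,0,0,0,0]]'
python3 -m handwheel '[[-0.1,0,0,0,0,0],[-0.1,0,0,0,0,0]]'
python3 -m handwheel '[[-0.1,0,0,0,0,0],[-0.1,0,0,0,0,0]]'
```

```text
clock: 7.27
position: [0.5226, 0.0169, 0.0446]
ee_rot: [-0.408, -3.114, 0.0]
force: [-3.3, 1.7, 2.2]
width: 0.012
gripper_force: 1.7
clock: 7.43
position: [0.5265, 0.0159, 0.0446]
ee_rot: [-0.408, -3.115, 0.0]
force: [-3.2, 0.7, 1.1]
width: 0.005
gripper_force: 1.6
clock: 7.6
position: [0.5302, 0.015, 0.0446]
ee_rot: [-0.408, -3.114, 0.0]
force: [-2.8, 0.7, 0.9]
width: 0.005
gripper_force: 1.6
```

```bash
for i in 1; do :; done
python3 -m handwheel '[[-0.1,0,0,0,0,0],[-0.1,0,0,0,0,0]]' | sed -n '2p;4p'
python3 -m handwheel '[[-0.1,0,0,0,0,0]]' | sed -n '2p;4p'
python3 -m handwheel '[[-0.1,0,0,0,0,0]]' | sed -n '2p;4p'
```

```text
position: [0.5341, 0.0139, 0.0446]
force: [-6.4, 2.7, 1.5]
position: [0.5341, 0.0139, 0.0445]
force: [-16.5, 4.6, 14.2]
position: [0.534, 0.0139, 0.0443]
force: [-22.7, 6.3, 20.6]
```

```bash
python3 -m handwheel '[[1,0,0,0,0,0],[1,0,0,0,0,0],[0.57,0,-1,0,0,0],[0.57,0,-1,0,0,0],[0.57,0.95,-1,0,0,0],[0.57,0.95,-1,0,0,0],[0.57,0.95,-0.5,0,0,0],[0.57,0.95,0,0,0,0]]' 0.8 60
python3 -m handwheel '[[0.57,0.95,0,0,0,0],[0.57,0.95,0,0,0,0],[0.57,0.95,0,0,0,0],[0.57,0.95,0,0,0,0],[0.57,0.95,0,0,0,-0.25],[0,0.95,0,0,0,-0.25],[0,0.95,0,0,0,-0.25],[0,0.95,0,0,0,0]]'
python3 -m handwheel '[[0,0.95,0,0,0,0],[0,0,0,0,0,0]]'
python3 - <<'E'
from h import *
import cv2
np.set_printoptions(precision=4,suppress=True)
cam("wrist");cam("scene");cam("side");s=observe();M=R.from_rotvec(s["ee_rot"]).as_matrix();print(M)
for n in CAM:
  for l,z in dict(mallet=0,mallet_grip=.037,pin_head=.095).items():
    a=pt(l,n);print(n,l,a,a and onz(n,*a[:2],z))
g=CAM["wrist"];cv2.imwrite("pics/w3.png",g["image"][:,:,::-1])
E
```

```text
clock: 8.6
position: [0.4552, 0.1155, 0.1375]
ee_rot: [0.409, 3.109, 0.005]
force: [0.1, -0.2, -0.8]
width: 0.539
gripper_force: 0.0
clock: 9.27
position: [0.4363, 0.2775, 0.1352]
ee_rot: [0.325, 3.123, 0.002]
force: [0.4, -0.8, -0.1]
width: 0.8
gripper_force: 0.0
clock: 9.43
position: [0.4404, 0.2994, 0.1352]
ee_rot: [0.321, 3.123, 0.005]
force: [-0.0, 0.2, 0.0]
width: 0.801
gripper_force: 0.0
[[-0.9783  0.2071  0.0008]
 [ 0.2071  0.9783 -0.0002]
 [-0.0008 -0.0001 -1.    ]]
wrist mallet (321.92, 263.904, 0.56) [0.471  0.2925 0.    ]
wrist mallet_grip (320.768, 201.024, 0.62) [0.4122 0.3038 0.037 ]
wrist pin_head None None
scene mallet (427.904, 283.296, 0.59) [0.4657 0.2856 0.    ]
scene mallet_grip (444.608, 264.192, 0.88) [0.4094 0.2955 0.037 ]
scene pin_head (327.296, 264.816, 0.66) [0.6305 0.068  0.095 ]
side mallet (260.096, 205.392, 0.74) [0.4749 0.3021 0.    ]
side mallet_grip (240.704, 199.67999999999998, 0.89) [0.4162 0.3031 0.037 ]
side pin_head (329.024, 225.888, 0.52) [0.6295 0.0689 0.095 ]
```

View pics/w3.png

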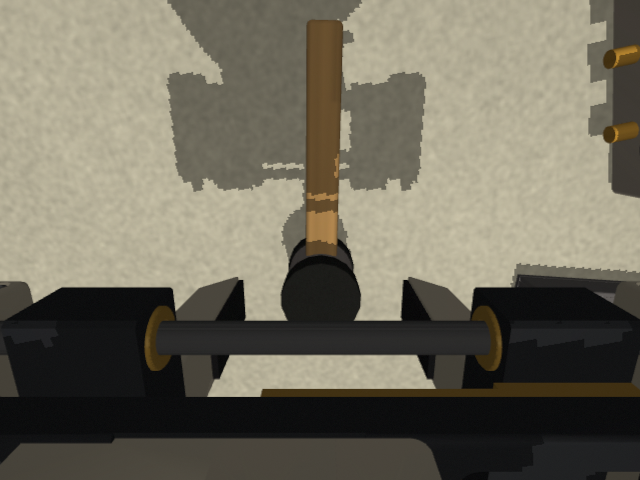

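```bash
python3 -m handwheel '[[0.6,-0.04,0,0,0,0],[0.6,-0.04,0,0,0,0],[0,0,1,0,0,0],[0,0,1,0,0,0],[0,0,1,0,0,0],[0,0,1,0,0,0],[0,0,1,0,0,0],[0,0,0.85,0,0,0]]'
python3 -m handwheel '[[0,0,0,0,0,0],[0,0,0,0,0,0],[0,0,0,0,0,0],[0,0,0,0,0,0],[0,0,0,0,0,0],[0,0,0,0,0,0],[0,0,0,0,0,0],[0,0,0,0,0,0]]' 0 60
python3 -m handwheel '[[0,0,0,0,0,0],[0,0,0,0,0,0],[0,0,0,0,0,0]]'
```

```text
clock: 10.7
position: [0.4134, 0.2986, 0.0167]
ee_rot: [-0.324, -3.124, 0.0]
force: [0.5, 1.1, -0.0]
width: 0.799
gripper_force: 0.0
clock: 11.37
position: [0.4153, 0.2988, 0.0181]
ee_rot: [0.326, 3.124, 0.002]
force: [-0.8, 1.6, 0.8]
width: 0.269
gripper_force: 0.8
clock: 11.62
position: [0.4153, 0.2987, 0.018]
ee_rot: [0.326, 3.124, 0.001]
force: [-1.7, 1.5, 4.6]
width: 0.235
gripper_force: 58.5
```

```bash
python3 -m handwheel '[[0,0,-0.4,0,0,0],[0,0,-0.8,0,0,0],[0,0,-1,0,0,0],[0,0,-1,0,0,0],[0,0,-1,0,0,0],[0,0,-1,0,0,0],[0,0,-1,0,0,0],[0,0,-0.8,0,0,0]]'
python3 -m handwheel '[[-0.5,-0.4,0,0,0,0],[-0.93,-0.77,0,0,0,0],[-0.93,-0.77,0,0,0,0],[-0.93,-0.77,0,0,0,0],[-0.93,-0.77,0,0,0,0],[-0.93,-0.77,0,0,0,0],[-0.93,-0.77,0,0,0,0],[-0.93,-0.77,0,0,0,0]]'
python3 -m handwheel '[[-0.93,-0.77,0,0,0,0],[-0.93,-0.77,0,0,0,0],[-0.93,-0.77,0,0,0,0],[-0.43,-0.37,0,0,0,0],[0,0,0,0,0,0],[0,0,0,0,0,0]]'
python3 - <<'E'
from h import *
import cv2
np.set_printoptions(precision=4,suppress=True)
im=[]
for n in ("scene","side"):
  g=cam(n);P=np.array([.633,.078,.095]);q=proj(n,P);print(n,q);u,v=q.astype(int)
  c=cv2.resize(g["image"][v-55:v+45,u-50:u+50,::-1],(400,400),interpolation=2);im.append(c)
  for l,z in dict(mallet=.14,pin_head=.095,carrier_push=.055).items():
    a=pt(l,n);print(n,l,a,a and onz(n,*a[:2],z))
cv2.imwrite("pics/c4.png",np.hstack(im))
E
```

```text
clock: 12.28
position: [0.4149, 0.2974, 0.159]
ee_rot: [-0.328, -3.124, 0.001]
force: [1.5, -0.1, -4.0]
width: 0.234
gripper_force: 58.5
clock: 12.95
position: [0.528, 0.1542, 0.1574]
ee_rot: [-0.327, -3.123, 0.002]
force: [-0.2, 0.5, -4.9]
width: 0.241
gripper_force: 58.5
clock: 13.45
position: [0.5796, 0.0897, 0.1573]
ee_rot: [-0.329, -3.123, 0.001]
force: [-0.4, 0.8, -3.2]
width: 0.237
gripper_force: 58.5
scene [329.8412 267.6166]
scene mallet (332.47999999999996, 260.59200000000004, 0.82) [0.6338 0.0861 0.14  ]
scene pin_head (326.592, 267.792, 0.59) [0.6384 0.0718 0.095 ]
scene carrier_push (328.384, 242.304, 0.7) [0.5548 0.0137 0.055 ]
side [329.2888 223.4852]
side mallet (331.712, 209.28, 0.76) [0.6413 0.0872 0.14  ]
side pin_head (329.408, 225.11999999999998, 0.62) [0.6315 0.0716 0.095 ]
side carrier_push (301.184, 254.30400000000003, 0.89) [0.5352 0.0192 0.055 ]
```

View pics/c4.png

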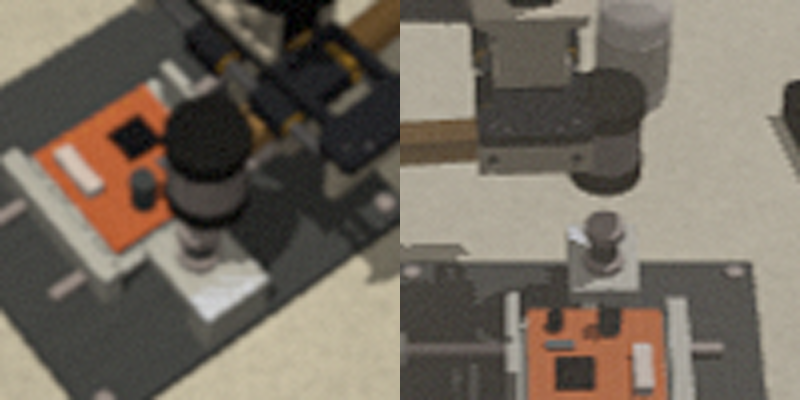

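```bash
python3 -m handwheel '[[0.15,-0.1,0,0,0,0],[0,0,0.5,0,0,0],[0,0,0.9,0,0,0],[0,0,0.9,0,0,0],[0,0,0.9,0,0,0],[0,0,0.25,0,0,0],[0,0,0,0,0,0]]'
python3 - <<'E'
from h import *
import cv2
s=observe();print(s["position"],s["force"],s["ft_torque"])
im=[]
for n in ("scene","side"):
  g=cam(n);P=np.array([.633,.078,.095]);u,v=proj(n,P).astype(int)
  im.append(cv2.resize(g["image"][v-50:v+50,u-50:u+50,::-1],(400,400),interpolation=2))
cv2.imwrite("pics/c5.png",np.hstack(im))
E
```

```text
clock: 14.43
position: [0.5764, 0.0898, 0.0881]
ee_rot: [-0.325, -3.124, -0.001]
force: [-2.0, 1.9, 0.2]
width: 0.235
gripper_force: 60.0
[0.57638346 0.08982351 0.08806255] [-1.95308269  1.9263593   0.21198081] [0.43400982 0.47032932 0.04489534]
```

View pics/c5.png

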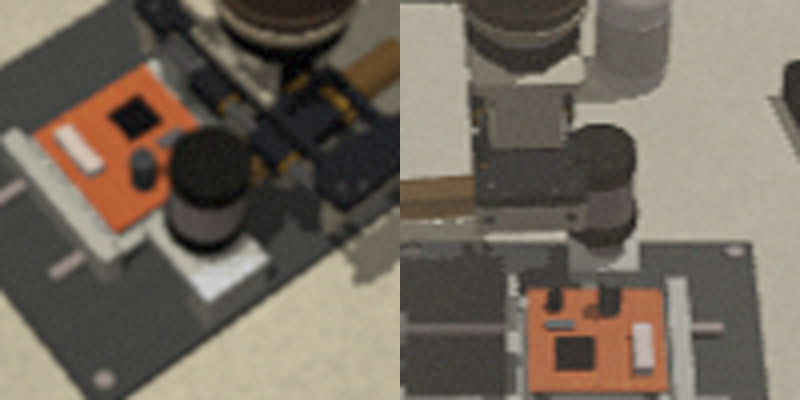

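```bash
python3 -m handwheel '[[0,0,-0.6,0,0,0],[0,0,-1,0,0,0],[0,0,-1,0,0,0],[0,0,-1,0,0,0],[0,0,-0.6,0,0,0],[0,0,0,0,0,0]]'
python3 - <<'E'
from h import *
import cv2
im=[]
for n in ("scene","side"):
  g=cam(n);P=np.array([.633,.078,.095]);u,v=proj(n,P).astype(int)
  print(n,pt("pin_head",n), proj(n,[.633,.078,.095]),proj(n,[.633,.078,.073]))
  im.append(cv2.resize(g["image"][v-60:v+40,u-50:u+50,::-1],(400,400),interpolation=2))
cv2.imwrite("pics/c6.png",np.hstack(im))
E
```

```text
clock: 15.03
position: [0.5786, 0.0888, 0.1752]
ee_rot: [0.327, 3.12, 0.002]
force: [0.5, 0.2, -3.9]
width: 0.235
gripper_force: 60.0
scene (328.192, 270.81600000000003, 0.58) [329.84117768 267.61664906] [329.74824107 271.7952956 ]
side (329.984, 232.07999999999998, 0.64) [329.28878341 223.48515386] [329.04491936 228.94076025]
```

View pics/c6.png

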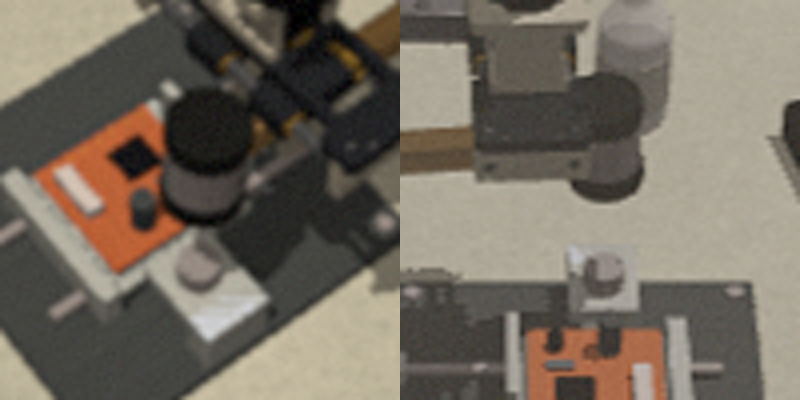

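```bash
python3 -m handwheel '[[0,0,0.6,0,0,0],[0,0,1,0,0,0],[0,0,1,0,0,0],[0,0,0.8,0,0,0],[0,0,0.5,0,0,0],[0,0,0.3,0,0,0],[0,0,0,0,0,0],[0,0,0,0,0,0]]'
python3 -c "
from cell import observe
s=observe();print(s['position'],s['force'],s['ft_torque'])"
python3 -m handwheel '[[0,0,0.1,0,0,0],[0,0,0.1,0,0,0]]'|sed -n '2p;4p'
python3 -m handwheel '[[0,0,0.1,0,0,0],[0,0,0,0,0,0]]'|sed -n '2p;4p'
```

```text
clock: 15.9
position: [0.5769, 0.0888, 0.0885]
ee_rot: [-0.327, -3.124, 0.0]
force: [0.7, 0.3, -4.1]
width: 0.236
gripper_force: 60.0
[0.57688581 0.08882644 0.08846636] [ 0.68674236  0.25116416 -4.05487564] [ 0.10310967  0.14981664 -0.03292865]
position: [0.5772, 0.0892, 0.086]
force: [-13.5, 0.1, 26.7]
position: [0.5765, 0.0894, 0.0845]
force: [-12.0, 0.2, 20.5]
```

```bash
python3 -m handwheel '[[0,0,-0.8,0,0,0],[0,0,-1,0,0,0],[0,0,-1,0,0,0],[0,0,-1,0,0,0],[0,0,0,0,0,0],[0,0,0,0,0,0]]'
python3 - <<'E'
from h import *
import cv2
print(observe()["position"])
im=[]
for n in ("scene","side"):
  g=cam(n);P=np.array([.633,.078,.095]);u,v=proj(n,P).astype(int)
  print(n,pt("pin_head",n),pt("carrier_push",n))
  cv2.imwrite(f"pics/full_{n}.png",g["image"][:,:,::-1])
  im.append(cv2.resize(g["image"][v-60:v+40,u-65:u+35,::-1],(400,400),interpolation=2))
cv2.imwrite("pics/c7.png",np.hstack(im))
E
python3 -m handwheel '[[0.5,0.43,0,0,0,0],[1,0.85,0,0,0,0],[1,0.85,0,0,0,0],[1,0.85,0,0,0,0],[1,0.85,0,0,0,0],[1,0.85,0,0,0,0],[1,0.85,0,0,0,0],[1,0.85,0,0,0,0]]'
python3 -m handwheel '[[1,0.85,0,0,0,0],[1,0.85,0,0,0,0],[0.5,0.43,0,0,0,0],[0,0,0,0,0,0],[0,0,0,0,0,0]]'
python3 - <<'E'
from h import *
import cv2
s=observe();print(s["position"],s["force"],s["ft_torque"])
im=[]
g=cam("wrist");cv2.imwrite("pics/w8.png",g["image"][:,:,::-1])
g=cam("side");u,v=proj("side",s["position"]).astype(int);print(u,v)
c=cv2.resize(g["image"][v-50:v+50,u-60:u+60,::-1],(720,600),interpolation=2);cv2.imwrite("pics/s8.png",c)
for n in ("wrist","side"):
    for l in("mallet","mallet_grip"):print(n,l,pt(l,n))
E
```

```text
clock: 16.73
position: [0.5779, 0.0891, 0.1595]
ee_rot: [0.326, 3.122, 0.002]
force: [0.0, 0.1, -4.6]
width: 0.236
gripper_force: 60.0
[0.57790194 0.08909652 0.15953235]
scene (330.88, 270.288, 0.65) (328.192, 238.8, 0.81)
side (327.87199999999996, 233.424, 0.59) (304.832, 256.176, 0.85)
clock: 17.7
position: [0.4549, 0.2461, 0.1585]
ee_rot: [-0.326, -3.124, 0.0]
force: [0.8, 0.2, -3.9]
width: 0.234
gripper_force: 60.0
clock: 18.12
position: [0.4154, 0.2977, 0.1585]
ee_rot: [-0.322, -3.125, 0.0]
force: [-0.3, -0.8, -3.2]
width: 0.239
gripper_force: 60.0
[0.41537278 0.29773455 0.15849772] [-0.27519727 -0.76738354 -3.18755021] [-0.00389045  0.1471699  -0.01667807]
237 170
wrist mallet None
wrist mallet_grip (324.48, 309.024, 0.69)
side mallet (235.904, 168.096, 0.56)
side mallet_grip (236.032, 166.608, 0.86)
```

View pics/s8.png

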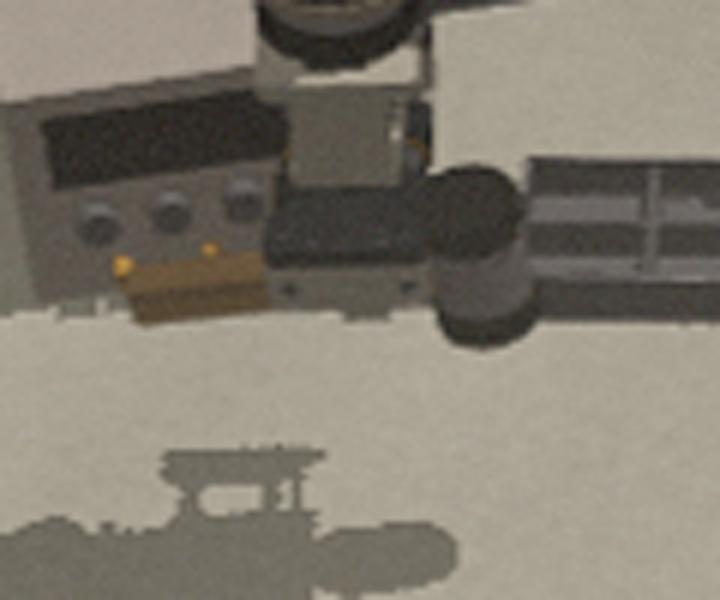

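Run:
```python
from h import *
cam("side");s=observe();p=s["position"];u0,v0=237,170
x=np.array([.978,-.207,0]);y=np.array([.207,.978,0]);G=np.array(p)+[0,0,.019]
for t in(0,3,6,9,12):
    a=np.radians(t);mx=x*np.cos(a)+np.array([0,0,np.sin(a)]);mz=-x*np.sin(a)+np.array([0,0,np.cos(a)])
    o=G+.055*mx
    L={k:((proj("side",q)-[u0-60,v0-50])*6).round() for k,q in dict(endlow=o-.17*mx-.011*y-.012*mz,lowmid=o-.085*mx-.011*y-.012*mz,endup=o-.17*mx-.011*y+.012*mz,top=o+.037*mz,bot=o-.037*mz).items()}
    print(t,{k:list(map(int,v)) for k,v in L.items()})
```

```text
0 {'endlow': [126, 313], 'lowmid': [303, 308], 'endup': [119, 274], 'top': [473, 208], 'bot': [482, 328]}
3 {'endlow': [129, 322], 'lowmid': [305, 310], 'endup': [120, 284], 'top': [469, 204], 'bot': [486, 323]}
6 {'endlow': [133, 332], 'lowmid': [307, 313], 'endup': [121, 294], 'top': [464, 199], 'bot': [489, 318]}
9 {'endlow': [138, 341], 'lowmid': [309, 315], 'endup': [123, 303], 'top': [459, 195], 'bot': [492, 313]}
12 {'endlow': [143, 350], 'lowmid': [311, 317], 'endup': [126, 313], 'top': [453, 191], 'bot': [494, 308]}
```

```bash
python3 -m handwheel '[[0,0,0,0,0.7,0],[0,0,0.5,0,0.7,0],[0,0,1,0,0,0],[0,0,1,0,0,0],[0,0,1,0,0,0],[0,0,1,0,0,0],[0,0,1,0,0,0],[0,0,0.8,0,0,0]]'
python3 -m handwheel '[[0,0,0.2,0,0,0],[0,0,0,0,0,0],[0,0,0,0,0,0]]'
python3 - <<'E'
from h import *
import cv2
s=observe();print(s["position"],s["force"],s["ft_torque"])
g=cam("side");u,v=proj("side",s["position"]).astype(int);print(u,v)
cv2.imwrite("pics/s9.png",cv2.resize(g["image"][v-50:v+50,u-60:u+60,::-1],(720,600),interpolation=2))
E
```

```text
clock: 19.13
position: [0.405, 0.2988, 0.032]
ee_rot: [-0.317, -3.028, -0.015]
force: [-0.9, -0.9, -4.3]
width: 0.237
gripper_force: 60.0
clock: 19.38
position: [0.4052, 0.2993, 0.0298]
ee_rot: [-0.317, -3.028, -0.016]
force: [0.5, 0.5, -3.3]
width: 0.234
gripper_force: 60.0
[0.40522024 0.29932867 0.02981227] [ 0.54426467  0.54316122 -3.29582961] [-0.03536484 -0.00488106 -0.04130345]
237 202
```

View pics/s9.png

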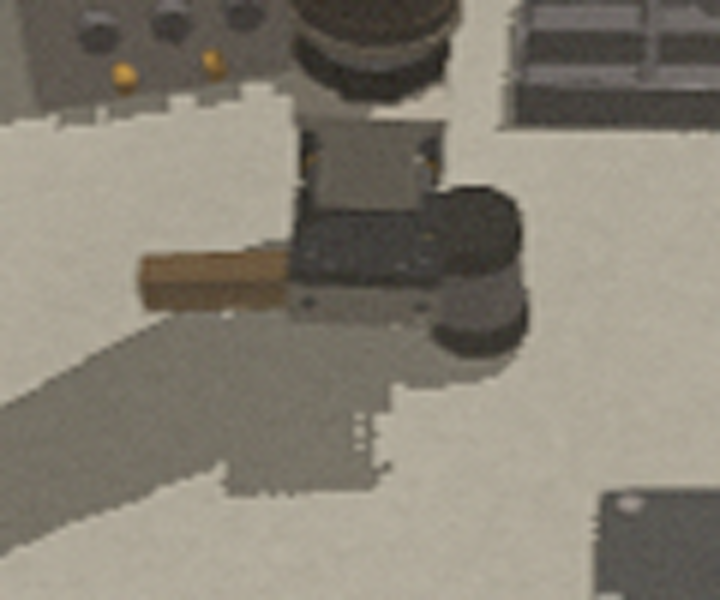

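```bash
python3 -m handwheel '[[0,0,0.25,0,0,0],[0,0,0.2,0,0,0],[0,0,0,0,0,0]]'|sed -n '2p;4p'
python3 -m handwheel '[[0,0,0.08,0,0,0],[0,0,0,0,0,0]]'|sed -n '2p;4p'
python3 -m handwheel '[[0,0,0.05,0,0,0],[0,0,0,0,0,0]]'|sed -n '2p;4p'
```

```text
position: [0.4036, 0.2995, 0.0201]
force: [0.1, -0.5, -4.2]
position: [0.4035, 0.2995, 0.0187]
force: [-0.2, 0.8, -3.5]
position: [0.4035, 0.2996, 0.0177]
force: [0.5, 0.0, -4.0]
```

```bash
python3 -m handwheel '[[0,0,0.05,0,0,0],[0,0,0,0,0,0]]'|sed -n '2p;4p'
python3 -m handwheel '[[0,0,0.05,0,0,0],[0,0,0,0,0,0]]'|sed -n '2p;4p'
```

```text
position: [0.4035, 0.2997, 0.0171]
force: [-0.6, -0.9, 1.2]
position: [0.4033, 0.2997, 0.0168]
force: [-4.7, -3.3, 14.0]
```

```bash
python3 -m handwheel '[[0,0,-0.04,0,0,0],[0,0,0,0,0,0],[0,0,0,0,0,0],[0,0,0,0,0,0],[0,0,0,0,0,0],[0,0,0,0,0,0],[0,0,0,0,0,0],[0,0,0,0,0,0]]' 0.7
python3 -m handwheel '[[0.1,0,-0.4,0,0,0],[0.1,0,-0.8,0,0,0],[0.1,0,-1,0,0,0],[0.1,0,-1,0,0,0],[0.1,0,-1,0,0,0],[0,0,-1,0,0,0],[0,0,-1,0,0,0],[0,0,-1,0,0,0]]'
python3 -m handwheel '[[1,0,0,0,0,0],[1,0,0,0,0,0],[0,0,0,0,0,0],[0,0,0,0,0,0]]'
python3 - <<'E'
from h import *
import cv2
np.set_printoptions(precision=4,suppress=True)
for n in("side","scene","wrist"):
    g=cam(n)
    for l,z in dict(mallet=0,mallet_grip=.037,pin_head=.073,spool=0,bottle=0,flux_jar=0).items():
        a=pt(l,n);print(n,l,a and (a[2],onz(n,*a[:2],z)))
a=CAM["side"]["image"][170:310,180:400,::-1];b=CAM["scene"]["image"][190:330,240:500,::-1]
cv2.imwrite("pics/fin.png",np.hstack([cv2.resize(a,(385,300),interpolation=2)[:, :385],cv2.resize(b,(415,300),interpolation=2)]))
E
```

```text
clock: 21.02
position: [0.4034, 0.2996, 0.0165]
ee_rot: [-0.316, -3.028, -0.015]
force: [-0.3, -0.0, -0.8]
width: 0.692
gripper_force: 0.0
clock: 21.68
position: [0.4072, 0.2985, 0.1625]
ee_rot: [-0.316, -3.028, -0.016]
force: [0.2, -0.3, -0.2]
width: 0.7
gripper_force: 0.0
clock: 22.02
position: [0.3676, 0.3073, 0.1655]
ee_rot: [-0.314, -3.028, -0.016]
force: [-0.3, -0.0, 0.1]
width: 0.699
gripper_force: 0.0
side mallet (0.87, array([0.4561, 0.2943, 0.    ]))
side mallet_grip (0.86, array([0.3935, 0.3126, 0.037 ]))
side pin_head (0.47, array([0.6241, 0.0526, 0.073 ]))
side spool (0.88, array([ 0.4996, -0.2609,  0.    ]))
side bottle (0.67, array([0.7233, 0.3059, 0.    ]))
side flux_jar (0.4, array([0.4019, 0.3296, 0.    ]))
scene mallet (0.93, array([0.4637, 0.2872, 0.    ]))
scene mallet_grip (0.75, array([0.3999, 0.2933, 0.037 ]))
scene pin_head (0.68, array([0.6325, 0.0767, 0.073 ]))
scene spool (0.88, array([ 0.5046, -0.2618,  0.    ]))
scene bottle (0.65, array([0.7349, 0.3102, 0.    ]))
scene flux_jar (0.62, array([ 0.7415, -0.278 ,  0.    ]))
wrist mallet (0.82, array([0.4554, 0.2894, 0.    ]))
wrist mallet_grip (0.63, array([0.4007, 0.3021, 0.037 ]))
wrist pin_head None
wrist spool None
wrist bottle None
wrist flux_jar None
```

View pics/fin.png

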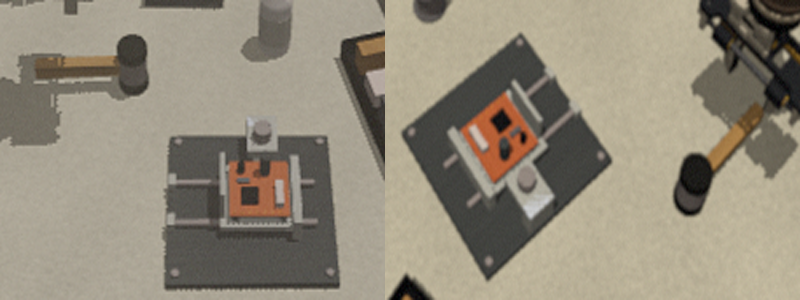

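```bash
python3 -c "
from cell import sign_off;print(sign_off())"
```

```text
the job is handed in; nothing more can be done
None
```

The job is handed in: the carrier was pushed home until it stopped firmly, the pin was knocked down with the mallet, and the mallet stands on its face left of the jig. The pin took two blows; I judged it fully down because it took about 30 N, against its 10–13 N resistance, and no shaft shows in the pictures.

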